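Close the dispenser and hold its sprung gate half open

TASK

The washed, empty dry-food dispenser is being checked before it is refilled. First set its wooden lid squarely home on the hopper (lower it on, do not drop it) and let go of it; then draw the red handle of the sprung outlet gate to half travel, pointer at the orange mark, and finish while still holding it there, so that the half-portion opening can be inspected. Keep the gate shut until the lid is on, never draw it right to the end of its travel, and leave the bowl under the outlet, the salt shaker and the small jar where they stand.

Things in the scene. Friction and masses are not known exactly. Their poses are not given: they have to be found in the camera images.
- dispenser: Fixed green dispenser. Origin: centre of its round foot (190 mm across, 10 mm thick) on the worktop; z up. Gate opens to its -y; column at x +80 to +94 mm. Outlet from z 84 mm; gate housing z 100-120 (x -60 to +94, y +-60); funnel hopper on the z axis to z 200. Slide guide (80 mm wide) from housing to y -254, z 101-119; spring tube (30 mm) to y +148 at z 110.
- hopper_rim (a point): Centre of the hopper's round mouth, level with the rim (200 mm above the worktop). Mouth 100 mm inside, 108 mm outside, axis vertical; axes as the dispenser's.
- lid_knob (a point): Centre of the loose wooden lid's knob, half-way up it; z up the knob. Knob: cylinder 26 mm across, 30 tall, on a flange 116 mm across, 6 thick; below it a black plug 92 mm across, 12 deep. At the start the lid stands on its plug on the worktop, knob centre 33 mm up. Seated, the flange lies on the rim (plug inside, 4 mm play all round), knob centre 21 mm above hopper_rim. About 0.15 kg.
- gate_handle (a point): Grip point of the gate's upright red handle, on its centre line 17 mm below its top (z 180 mm). A paddle 14 mm thick along the slide, 30 mm wide across it, free from z 122 to 197 mm; can be pinched from above. Axes as the dispenser's; it moves along its own -y. Shut, it is 155 mm from the hopper's axis. Red pointer at its foot; scale marks: black shut, orange half, black fully open.
- gate (a joint): How far the sprung gate is drawn open, in m: 0 shut, 0.035 half (orange mark), 0.070 fully open (stop). Its spring pulls it shut: about 3.6 N at 0, 10 N at half, 16 N fully open; let go, it slides shut.
- bowl: Green cereal bowl, 140 mm across, 60 mm tall, loose, standing on the dispenser's foot under the outlet; origin at the centre of its underside. Leave it.
- salt: Salt shaker with grey top, 44 mm across, 90 mm tall, loose; origin at the centre of its underside. Leave it.
- jar: Small glass jar with copper-coloured lid, 62 mm across, 60 mm tall, loose; origin at the centre of its underside. Leave it.

How it is judged:
By the outcome, as a careful person would: the job done as asked, in the order asked, and still so for the second after the job is handed in, while the arm keeps its last pose, push and grip.
It also fails if it takes over 48 s, if anything falls off the work surface, if the arm or the gripper's body presses on something with over 40 N, if the wrist force passes 120 N, or if a joint passes its speed limit or range.

ROBOT

A 7-joint arm with a two-finger parallel gripper is mounted at the origin on the work surface; the furniture and walls round the work are solid. World frame = base frame: x ahead of the robot, y to its left, z up, the work surface at z = 0. Lengths are in mm, angles in rad, forces in N, time in s.
With the tool pointing down it reaches from about 350 to 775 mm from the base axis. Payload 3.1 kg.
Tool frame: the origin (TCP) lies midway between the tips of the shut fingers; the grasp point (between the pads) lies pinch_z behind it (pinch_z is the distance from the TCP to the grasp point, in mm); z points along the fingers, y is the line along which they close (so a half turn about z gives the same grasp; the last joint's range is limited). The gripper opens to 85 mm and grips with 20 to 120 N. Pads are 22 mm wide; open, the fingers measure 114 mm over their backs; the gripper's body (76 mm by 85 mm) begins 54 mm behind the grasp point. The pads swing forward as they close: fully open they stand 13 mm farther back than shut.
Start: joints at [1.273, 0.311, 0.014, 1.512, -0.004, 1.319, -0.027], TCP at [139.193, -532.111, 231.304] pointing down, gripper open.
Joint ranges: [-2.7, 2.7], [-0.3, 1.91], [-1.27, 1.3], [0.12, 2.57], [-1.44, 4.58], [0.2, 2.03], [-3.05, 3.05]. Speed limits (rad/s): [2.79, 2.79, 3.14, 3.14, 3.14, 3.14, 3.14].

INTERFACE

Orientations are given as a unit quaternion [w, x, y, z].
In Python, from bench import * gives the robot as it stands.
- The arm moves only by the shell command python3 -m handwheel 'ROWS' [FORCE]. ROWS is JSON, a list of rows, each a list of 7 numbers: the shift along the world's x, y, z in m, then the turn, a rotation vector about the world's x, y, z in rad, then the finger opening in m, from 0 to 0.0854. A call has 1 to 8 rows; each row shifts and turns the commanded pose from where the row before left it; what a row does not reach is not made up. A row lasts 1/10 s, in which the tool goes at most 50 mm and 8.59 degrees, less where a joint would pass 70% of its speed; a pose out of reach is approached as far as the arm can. A call is refused whole if a number of a shift passes 0.05 or a number of a turn 0.15, either way. A call with a gripper value outside its range is refused whole. The fingers move at their own pace and stop on an object; FORCE is the grip in N (left out, the last holds). Time passes only in rows, so rows that do not move let the fingers close. It gives the time, the measured TCP pose, the force, the opening and the grip force at its end, in the units of the state.
- observe(): the state, without advancing time (a new reading comes with each control period).
- snapshot(name): name is "scene" or "top"; returns a dict with "img" (420x560x3 uint8, red, green, blue), "fx", "fy", "cx", "cy" (pixels), "D" ([k1, k2, p1, p2, k3] as OpenCV has them; the pictures are not rectified), "R" (3x3) and "t" (3): a world point X has camera coordinates R X + t. Camera axes: x right, y down, z forward; pixel columns grow to the right and rows downward; lengths in mm; the calibration is good to about 2 mm. A picture is of the moment at which its call begins. There is no depth.
- close_job(): hands the job in; it is judged then, once.
The state is a dict: "time_s": time; "qpos": joint angles; "dq": joint speeds; "joint_efforts": joint torques, N m; "ee_pos": TCP position; "tcp_rot": TCP orientation; "ft_force": force on the tool from outside, world axes, zero at the start; "ft_torque": the same for the moment, N m; "gripper_width": opening from 0.0 (shut) to 1.0 (fully open); "grip_force": force on a finger pad.
Only numpy, scipy, OpenCV 4.12 (cv2) and the standard library are available. Lean on these libraries where they do the work, as an engineer would, in place of code of your own. Each camera call takes 0.05 s, during which the arm holds its last target. There are 200 camera calls.

## Working session

There is one attempt and no reset: what is moved stays moved. The work goes in short steps, Python scripts to look and compute and a shell command to move; the robot and the scene stay as the last step left them, time stands still between calls to the robot, and variables do not carry over. Pictures are saved under pics/ and viewed, at most 10 in all, crops included, and the job is handed in when it is done.

```bash
mkdir -p pics
python3 - <<'E'
from bench import *
import cv2,pickle
o=observe();print({k:o[k] for k in('time_s','ee_pos','tcp_rot','ft_force','gripper_width')}, globals().get('pinch_z'))
for n in("scene","top"):
    s=snapshot(n);pickle.dump(s,open(n+'.pkl','wb'));cv2.imwrite(f'pics/{n}0.png',s['img'][:,:,::-1])
    print(n,s['fx'],s['cx'],s['cy'],s['D'],s['R'],s['t'])
E
ls; python3 -c "import bench;print([n for n in dir(bench) if n[0]!='_'])"
```

```text
{'time_s': 0.0, 'ee_pos': array([ 138.99545311, -531.39673498,  230.20523195]), 'tcp_rot': array([-1.16120109e-03,  9.91826165e-01,  1.27591032e-01, -1.98696286e-04]), 'ft_force': array([ 0.71173807,  0.18667457, -0.21511674]), 'gripper_width': 0.9978371124536424} 18.700000000000003
scene 434.37852380001306 280.5165648003562 218.19435951488143 [0.04848649 0.         0.         0.         0.        ] [[-0.81647654 -0.57730354 -0.00931096]
 [-0.47737341  0.68404153 -0.55154493]
 [ 0.32477792 -0.44587869 -0.83409322]] [317.86997034 301.70619656 949.17783922]
top 417.70615197685055 283.051054318958 204.06287584547871 [0.02535992 0.         0.         0.         0.        ] [[ 0.00576225 -0.99989017  0.01365456]
 [-0.99540677 -0.00704025 -0.09547672]
 [ 0.09556237 -0.01304168 -0.99533801]] [ -73.54879181  447.77721775 1231.01026983]
pics
scene.pkl
top.pkl
['IKError', 'close_job', 'observe', 'pinch_z', 'snapshot']
```

View pics/scene0.png

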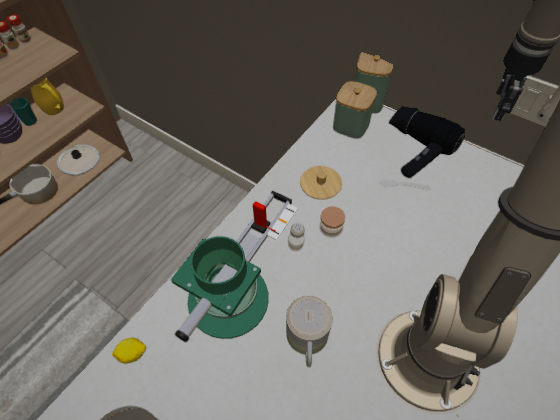

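View pics/top0.png

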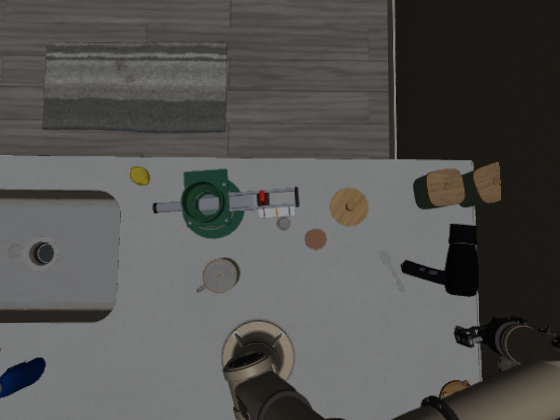

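The scene view shows the hopper mouth at about (219,258), the red handle at (260,215) and the lid knob at (321,177). In the top view they are at (205,202), (263,198) and (351,207). The salt is at (297,233) and the jar at (333,220), both in the scene view. I'll crop in for precision.

Run:
```python
import cv2,pickle
s=pickle.load(open('scene.pkl','rb'))['img'][:,:,::-1];t=pickle.load(open('top.pkl','rb'))['img'][:,:,::-1]
cv2.imwrite('pics/sc.png',cv2.resize(s[160:310,165:350],None,fx=4,fy=4,interpolation=2))
cv2.imwrite('pics/tc.png',cv2.resize(t[160:255,175:375],None,fx=4,fy=4,interpolation=2))
```

```text
(no output)
```

View pics/sc.png

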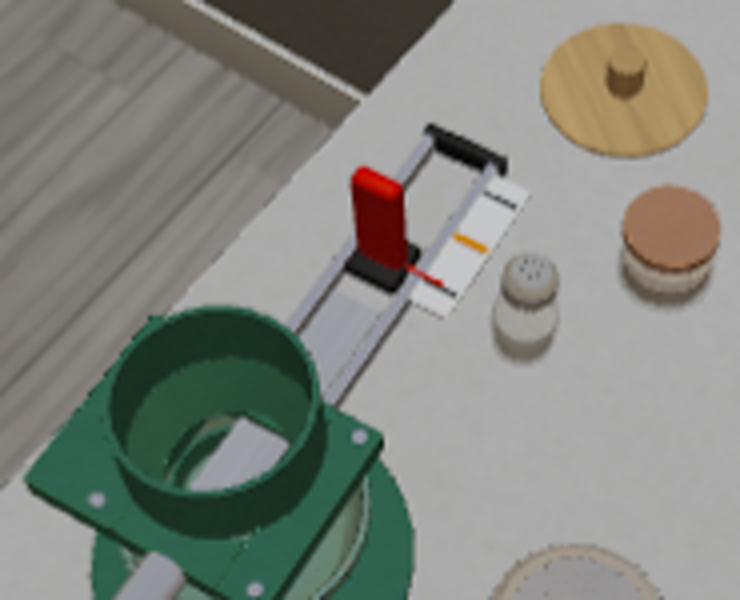

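View pics/tc.png

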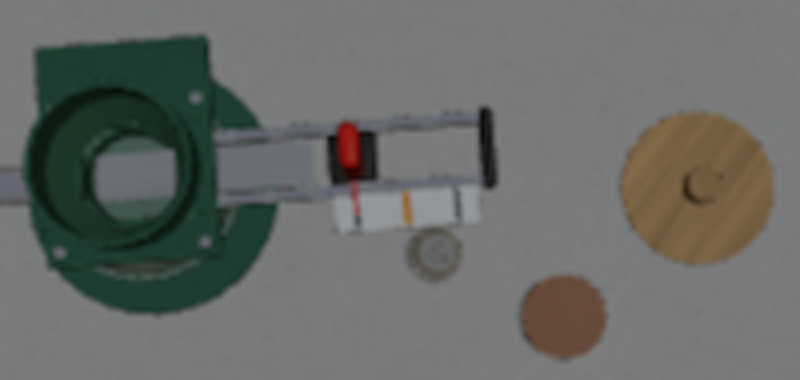

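Both crops are clear. In crop pixels (scene, then top), the rim spans (108–322, 305–495) and (24–197, 86–248). The lid spans (541–707, 23–156) and (621–775, 111–265). The handle top is near (378,185) and (347,145). I'll fit the models to these.

```bash
cat > fit.py <<'E'
import cv2,pickle,numpy as np
from scipy.optimize import least_squares
C={n:pickle.load(open(n+'.pkl','rb')) for n in('scene','top')}
off={'scene':(165,160),'top':(175,160)}
def pr(n,X):
    s=C[n];K=np.array([[s['fx'],0,s['cx']],[0,s['fy'],s['cy']],[0,0,1]])
    return cv2.projectPoints(np.atleast_2d(X).astype(float),cv2.Rodrigues(np.array(s['R']))[0],np.array(s['t'],float),K,np.array(s['D'],float))[0][:,0]
def crop(n,p): return (np.asarray(p,float)+.5)/4-.5+off[n]
a=np.linspace(0,2*np.pi,360)
def box(n,c,r):
    p=pr(n,np.c_[c[0]+r*np.cos(a),c[1]+r*np.sin(a),0*a+c[2]]);return np.r_[p.min(0),p.max(0)]
def bm(n,l,t,r,b): return np.r_[crop(n,(l,t)),crop(n,(r,b))]
E
cat > m.py <<'E'
from fit import *
rim={'scene':bm('scene',108,305,322,495),'top':bm('top',24,86,197,248)}
lid={'scene':bm('scene',541,23,707,156),'top':bm('top',621,111,775,265)}
knob={'scene':(627,52),'top':(708,182)}
for nm,m,z,r in(('rim',rim,200,54),('lid',lid,18,58)):
    for cs in(('scene',),('top',),('scene','top')):
        f=lambda p:np.concatenate([box(c,(p[0],p[1],z),r)-m[c] for c in cs])
        s=least_squares(f,[450,0]);print(nm,cs,s.x.round(1),s.fun.round(1))
h={'scene':crop('scene',(378,184)),'top':crop('top',(347,146))}
def at(c,uv,z): return least_squares(lambda p:pr(c,[p[0],p[1],z])[0]-uv,[450,0]).x.round(1)
for c in h: print('handle top',c,at(c,h[c],197)); print('knob top',c,at(c,crop(c,knob[c]),48))
print('rails',[at('top',crop('top',q),119) for q in((218,131),(480,114),(218,203),(480,182))])
print('tube',at('top',(154,208),110))
print('marks top',[at('top',crop('top',q),120) for q in((357,205),(408,208),(459,205))])
print('marks sc',[at('scene',crop('scene',q),120) for q in((442,287),(470,243),(500,200))])
E
python3 m.py
```

```text
rim ('scene',) [436.8 142.2] [-0.7 -0.5  0.7  0.4]
rim ('top',) [436.9 138.8] [ 0.5 -0.7 -0.5  0.7]
rim ('scene', 'top') [437.  140.9] [-0.3 -1.   1.  -0.2 -0.4 -0.8 -1.3  0.7]
lid ('scene',) [ 441.9 -265.6] [-0.4 -0.   0.4 -0. ]
lid ('top',) [ 442.5 -269.8] [ 0.   0.1 -0.  -0.1]
lid ('scene', 'top') [ 442.4 -267.9] [-0.1 -0.6  0.7 -0.7 -0.6  0.1 -0.6 -0. ]
handle top scene [449.2  -8.2]
knob top scene [ 445.5 -271.5]
handle top top [451.6 -12.3]
knob top top [ 444. -272.]
rails [array([470.4,  80. ]), array([ 483.6, -101.3]), array([420.4,  79.1]), array([ 436.2, -101.4])]
tube [426.3 287.5]
marks top [array([419.6, -16.6]), array([417.7, -51.8]), array([420.1, -87. ])]
marks sc [array([412.1, -12.9]), array([416.2, -46.5]), array([419.2, -81.2])]
```

```bash
python3 -m handwheel '[[0.038,0.033,0,0,0,-0.022,0.0854],[0.038,0.033,0,0,0,-0.022,0.0854],[0.038,0.033,0,0,0,-0.022,0.0854],[0.038,0.033,0,0,0,-0.022,0.0854],[0.038,0.033,0,0,0,-0.022,0.0854],[0.038,0.033,0,0,0,-0.022,0.0854],[0.038,0.033,0,0,0,-0.022,0.0854],[0.038,0.031,0,0,0,-0.022,0.0854]]' 30
python3 -m handwheel '[[0,0,-0.03,0,0,0,0.0854],[0,0,-0.04,0,0,0,0.0854],[0,0,-0.04,0,0,0,0.0854],[0,0,-0.03,0,0,0,0.0854],[0,0,0,0,0,0,0.0854],[0,0,0,0,0,0,0.0854]]'
```

```text
time_s: 0.9
ee_pos: [442.4, -269.8, 231.0]
tcp_rot: [-0.0, 0.999, 0.04, -0.0]
ft_force: [1.3, -0.0, 0.9]
gripper_width: 0.997
grip_force: 0.0
time_s: 1.5
ee_pos: [441.4, -271.6, 91.4]
tcp_rot: [-0.0, 0.999, 0.04, -0.0]
ft_force: [1.0, 0.5, -0.1]
gripper_width: 1.002
grip_force: 0.0
```

```bash
python3 -m handwheel '[[0,0,-0.03,0,0,0,0.0854],[0,0,-0.02,0,0,0,0.0854],[0,0,-0.014,0,0,0,0.07],[0,0,-0.007,0,0,0,0.06],[0,0,0,0,0,0,0.05],[0,0,0,0,0,0,0.045]]'
python3 - <<'E'
from bench import *
import cv2,numpy as np
a=snapshot('scene')['img'][140:260,250:390,::-1];b=snapshot('top')['img'][160:255,275:415,::-1]
f=lambda i:cv2.resize(i,None,fx=2.8,fy=2.8,interpolation=2)
a,b=f(a),f(b);b=cv2.copyMakeBorder(b,0,a.shape[0]-b.shape[0],0,0,cv2.BORDER_CONSTANT)
cv2.imwrite('pics/g1.png',np.hstack([a,b]))
E
```

```text
time_s: 2.1
ee_pos: [442.8, -272.4, 21.9]
tcp_rot: [0.001, 0.999, 0.04, 0.001]
ft_force: [-0.4, -0.3, -0.1]
gripper_width: 0.527
grip_force: 0.0
```

View pics/g1.png

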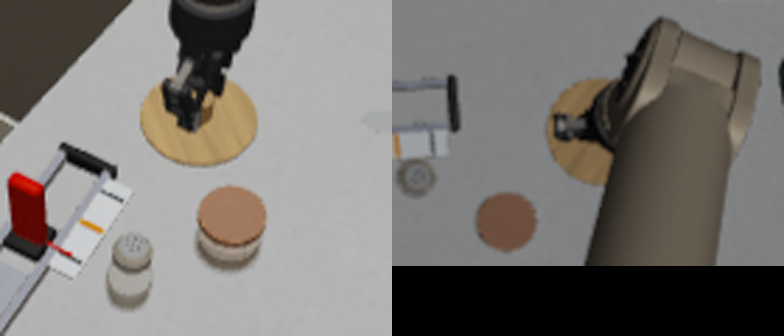

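The fingers straddle the knob, at about (190,100) in the left crop. The lid is still in place, so I'll close.

```bash
python3 -m handwheel '[[0,0,0,0,0,0,0.035],[0,0,0,0,0,0,0.028],[0,0,0,0,0,0,0.02],[0,0,0,0,0,0,0.015],[0,0,0,0,0,0,0.01],[0,0,0,0,0,0,0.01]]' 35
python3 -m handwheel '[[0,0,0.005,0,0,0,0.01],[0,0,0.015,0,0,0,0.01],[0,0,0.03,0,0,0,0.01],[0,0,0.03,0,0,0,0.01],[0,0,0.03,0,0,0,0.01],[0,0,0.01,0,0,0,0.01],[0,0,0,0,0,0,0.01]]'
```

```text
time_s: 2.8
ee_pos: [441.9, -271.6, 21.0]
tcp_rot: [0.0, 0.999, 0.04, 0.0]
ft_force: [-0.9, 1.6, 6.0]
gripper_width: 0.288
grip_force: 34.6
time_s: 3.5
ee_pos: [442.3, -272.3, 141.4]
tcp_rot: [0.001, 0.999, 0.04, 0.001]
ft_force: [0.0, 1.0, -0.9]
gripper_width: 0.288
grip_force: 34.6
```

```bash
python3 -m handwheel '[[0,0,0.03,0,0,0,0.01],[0,0,0.04,0,0,0,0.01],[0,0,0.03,0,0,0,0.01],[0,0.01,0.02,0,0,0,0.01],[0,0.02,0,0,0,0,0.01],[0,0.03,0,0,0,0,0.01],[0,0.035,0,0,0,0,0.01],[0,0.035,0,0,0,0,0.01]]'
python3 -m handwheel '[[-0.001,0.035,0,0,0,0,0.01],[-0.001,0.035,0,0,0,0,0.01],[-0.001,0.035,0,0,0,0,0.01],[-0.001,0.035,0,0,0,0,0.01],[-0.0015,0.035,0,0,0,0,0.01],[0,0.035,0,0,0,0,0.01],[0,0.03,0,0,0,0,0.01],[0,0.02,0,0,0,0,0.01]]'
python3 -m handwheel '[[0,0.013,0,0,0,0,0.01],[0,0.005,0,0,0,0,0.01],[0,0,0,0,0,0,0.01],[0,0,0,0,0,0,0.01],[0,0,0,0,0,0,0.01]]'
python3 - <<'E'
from bench import *
import cv2,pickle
for n,(x,y) in(('scene',(165,160)),('top',(150,160))):
    s=snapshot(n);pickle.dump(s,open(n+'1.pkl','wb'))
    globals()[n]=cv2.resize(s['img'][y-20:y+130,x:x+130,::-1],None,fx=3,fy=3,interpolation=2)
import numpy as np
cv2.imwrite('pics/h1.png',np.hstack([scene,top]));print(observe()['ee_pos'])
E
```

```text
time_s: 4.3
ee_pos: [440.1, -140.4, 257.7]
tcp_rot: [-0.001, 0.999, 0.039, -0.002]
ft_force: [1.1, 0.3, -2.3]
gripper_width: 0.292
grip_force: 34.7
time_s: 5.1
ee_pos: [434.3, 120.8, 258.0]
tcp_rot: [-0.0, 0.999, 0.042, -0.002]
ft_force: [-0.3, -0.4, -0.7]
gripper_width: 0.292
grip_force: 34.7
time_s: 5.6
ee_pos: [436.1, 135.0, 259.8]
tcp_rot: [0.0, 0.999, 0.039, -0.0]
ft_force: [0.4, 0.2, -0.9]
gripper_width: 0.289
grip_force: 34.8
[436.09643424 135.40034803 260.18068725]
```

View pics/h1.png

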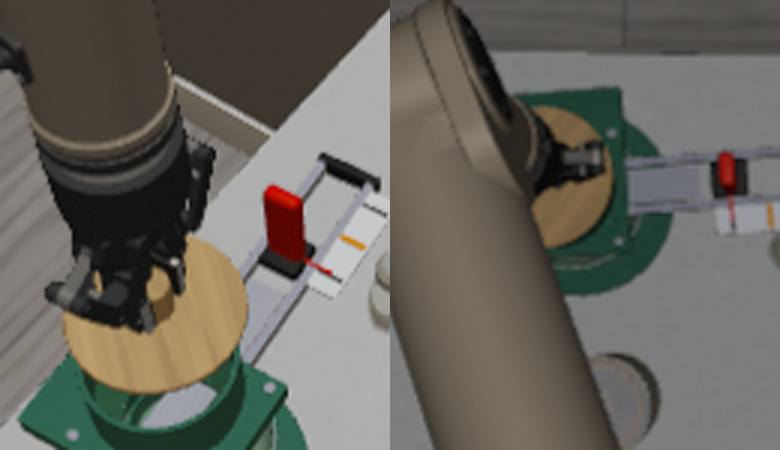

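```bash
cat > l.py <<'E'
from fit import *
for z in(258,):
    ms=np.array([165+63/3,140+248.5/3*0+392/3,165+248.5/3]);mt=np.array([150+(613-390)/3,140+105/3,140+249/3])
    S=lambda p:(box('scene',(p[0],p[1],z),58)[[0,3,2]]-ms);T=lambda p:(box('top',(p[0],p[1],z),58)[[2,1,3]]-mt)
    for f in(S,T): s=least_squares(f,[437,140]);print(z,s.x.round(1),s.fun.round(2))
E
python3 l.py
```

```text
258 [434.7 137.4] [-0.24 -0.02  0.24]
258 [436.8 133.1] [-0.    0.23 -0.22]
```

```bash
cat > g.py <<'E'
from fit import *
from scipy.ndimage import map_coordinates as mc
def search(img,n,z,rs,c0,R=9):
    g=cv2.GaussianBlur(img,(0,0),0.8).astype(float);G=np.sqrt((cv2.Sobel(g,-1,1,0)**2+cv2.Sobel(g,-1,0,1)**2).sum(2));G=np.minimum(G,150)
    best=[]
    for x in np.arange(c0[0]-R,c0[0]+R+.1,.75):
        for y in np.arange(c0[1]-R,c0[1]+R+.1,.75):
            v=0
            for r in rs:
                p=pr(n,np.c_[x+r*np.cos(a),y+r*np.sin(a),0*a+z]);v+=mc(G,[p[:,1],p[:,0]],order=1).mean()
            best.append((v,x,y))
    b=np.array(sorted(best)[-8:]);return np.r_[np.average(b[:,1:],axis=0,weights=b[:,0]),b[-1,0]].round(1)
for n in('scene','top'):
    s1=pickle.load(open(n+'1.pkl','rb'))['img']
    for rs in((54,),(50,),(54,50)): print(n,'rim',rs,search(C[n]['img'],n,200,rs,(437,141)))
    print(n,'lid hand',search(s1,n,258,(58,),(436,136)))
    print(n,'lid start',search(C[n]['img'],n,18,(58,),(442,-268)))
E
python3 g.py
```

```text
scene rim (54,) [437.8 142.6 136.5]
scene rim (50,) [439.4 143.3 133.9]
scene rim (54, 50) [438.1 142.9 267.1]
scene lid hand [433.6 138.7 127.2]
scene lid start [ 441.3 -264.3  149.8]
top rim (54,) [436.1 135.8  97. ]
top rim (50,) [439.8 143.6 102. ]
top rim (54, 50) [433.8 146.2 182.1]
top lid hand [438.6 134.5 101.1]
top lid start [ 442.7 -268.8  147.5]
```

```bash
python3 -m handwheel '[[0.0015,0.005,-0.01,0,0,0,0.01],[0,0,-0.012,0,0,0,0.01],[0,0,-0.006,0,0,0,0.01],[0,0,-0.004,0,0,0,0.01],[0,0,-0.003,0,0,0,0.01],[0,0,-0.003,0,0,0,0.01],[0,0,-0.003,0,0,0,0.01],[0,0,0,0,0,0,0.01]]'
python3 -m handwheel '[[0,0,-0.002,0,0,0,0.01],[0,0,0,0,0,0,0.01]]'
python3 -m handwheel '[[0,0,-0.002,0,0,0,0.01],[0,0,0,0,0,0,0.01]]'
```

```text
time_s: 6.5
ee_pos: [437.3, 141.3, 219.0]
tcp_rot: [0.0, 0.999, 0.04, -0.0]
ft_force: [-0.5, -0.9, -0.9]
gripper_width: 0.29
grip_force: 34.7
time_s: 6.7
ee_pos: [437.4, 141.3, 217.2]
tcp_rot: [0.0, 0.999, 0.04, -0.0]
ft_force: [-0.6, 0.1, -0.8]
gripper_width: 0.292
grip_force: 34.8
time_s: 6.9
ee_pos: [437.3, 141.3, 215.1]
tcp_rot: [0.0, 0.999, 0.04, -0.0]
ft_force: [-1.2, 0.2, -0.7]
gripper_width: 0.293
grip_force: 34.7
```

```bash
for i in 1; do python3 -m handwheel '[[0,0,-0.002,0,0,0,0.01],[0,0,-0.002,0,0,0,0.01],[0,0,0,0,0,0,0.01]]'; done
python3 -m handwheel '[[0,0,-0.0015,0,0,0,0.01],[0,0,0,0,0,0,0.01]]'
python3 -m handwheel '[[0,0,-0.0015,0,0,0,0.01],[0,0,0,0,0,0,0.01]]'
```

```text
time_s: 7.2
ee_pos: [437.2, 141.2, 210.9]
tcp_rot: [0.0, 0.999, 0.04, -0.0]
ft_force: [0.7, 0.7, -2.0]
gripper_width: 0.294
grip_force: 34.7
time_s: 7.4
ee_pos: [437.3, 141.3, 209.6]
tcp_rot: [0.0, 0.999, 0.04, -0.0]
ft_force: [-0.5, -0.5, -0.4]
gripper_width: 0.292
grip_force: 34.7
time_s: 7.6
ee_pos: [437.6, 141.4, 208.9]
tcp_rot: [0.0, 0.999, 0.04, 0.0]
ft_force: [-1.8, -0.8, 3.3]
gripper_width: 0.292
grip_force: 35.1
```

```bash
python3 -m handwheel '[[0,0,-0.0007,0,0,0,0.01],[0,0,0,0,0,0,0.01]]'
python3 -m handwheel '[[0,0,0,0,0,0,0.03],[0,0,0,0,0,0,0.04],[0,0,0,0,0,0,0.05],[0,0,0,0,0,0,0.06],[0,0,0.01,0,0,0,0.065],[0,0,0.03,0,0,0,0.065],[0,0,0.03,0,0,0,0.065],[0,0,0.02,0,0,0,0.065]]'
python3 -m handwheel '[[0,-0.03,0,0,0,0,0.05],[0,-0.04,0,0,0,0,0.05],[0,-0.04,0,0,0,0,0.05],[0.003,-0.03,0,0,0,0,0.05],[0.009,-0.015,0,0,0,0,0.05],[0,0,0,0,0,0,0.05],[0,0,0,0,0,0,0.05]]'
python3 - <<'E'
from bench import *
import cv2,pickle,numpy as np
for n,(x,y) in(('scene',(165,160)),('top',(150,160))):
    s=snapshot(n);pickle.dump(s,open(n+'2.pkl','wb'))
    globals()[n]=cv2.resize(s['img'][y-20:y+130,x:x+130,::-1],None,fx=3,fy=3,interpolation=2)
cv2.imwrite('pics/h2.png',np.hstack([scene,top]));print(observe()['ee_pos'])
E
```

```text
time_s: 7.8
ee_pos: [437.6, 141.4, 208.9]
tcp_rot: [0.0, 0.999, 0.04, 0.0]
ft_force: [-2.5, -1.9, 8.1]
gripper_width: 0.292
grip_force: 35.5
time_s: 8.6
ee_pos: [438.2, 141.9, 300.4]
tcp_rot: [-0.0, 0.999, 0.04, 0.002]
ft_force: [0.5, -0.2, 0.2]
gripper_width: 0.761
grip_force: 0.0
time_s: 9.3
ee_pos: [449.8, -11.6, 297.7]
tcp_rot: [-0.001, 0.999, 0.041, 0.0]
ft_force: [-0.1, 0.2, -0.8]
gripper_width: 0.583
grip_force: 0.0
[449.47296045 -10.99258213 297.73622147]
```

View pics/h2.png

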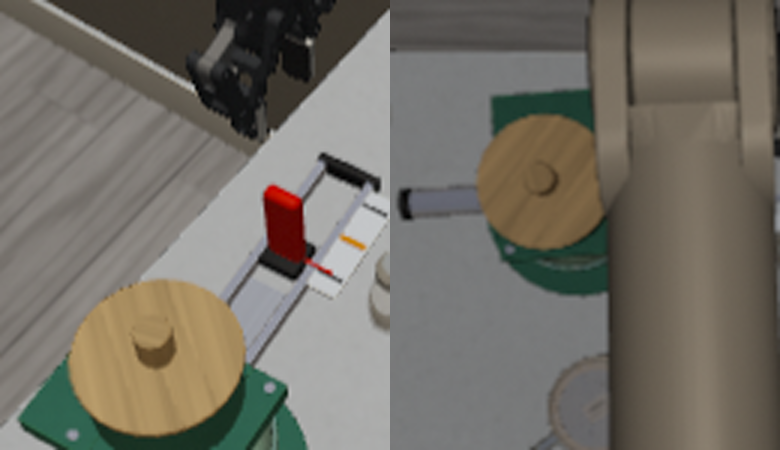

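The lid sits level and centred on the hopper, with its ellipse at x 69–246 and knob at (153,340). The gate is still shut. Next is the handle.

```bash
python3 -m handwheel '[[0,0.001,-0.03,0,0,0,0.05],[0,0,-0.04,0,0,0,0.05],[0,0,-0.03,0,0,0,0.05],[0,0,-0.02,0,0,0,0.05],[0,0,-0.01,0,0,0,0.05],[0,0,-0.007,0,0,0,0.05],[0,0,0,0,0,0,0.05],[0,0,0,0,0,0,0.05]]'
python3 -m handwheel '[[0,0,0,0,0,0,0.035],[0,0,0,0,0,0,0.025],[0,0,0,0,0,0,0.018],[0,0,0,0,0,0,0.01],[0,0,0,0,0,0,0.005],[0,0,0,0,0,0,0.0],[0,0,0,0,0,0,0.0]]' 60
```

```text
time_s: 10.2
ee_pos: [450.3, -12.2, 161.6]
tcp_rot: [0.0, 0.999, 0.04, 0.001]
ft_force: [0.1, -0.6, -0.1]
gripper_width: 0.587
grip_force: 0.0
time_s: 10.9
ee_pos: [449.8, -12.8, 161.1]
tcp_rot: [0.0, 0.999, 0.04, 0.0]
ft_force: [-1.2, -1.3, 5.5]
gripper_width: 0.157
grip_force: 59.9
```

```bash
python3 -m handwheel '[[0.0003,-0.003,0,0,0,0,0.0],[0.0006,-0.007,0,0,0,0,0.0],[0.0006,-0.008,0,0,0,0,0.0],[0.0006,-0.007,0,0,0,0,0.0],[0.0003,-0.004,0,0,0,0,0],[0.0002,-0.003,0,0,0,0,0],[0,0,0,0,0,0,0],[0,0,0,0,0,0,0]]'
python3 - <<'E'
from bench import *
import cv2,pickle
s=snapshot('scene');pickle.dump(s,open('scene3.pkl','wb'))
o=observe();print(o['ee_pos'],o['ft_force'])
cv2.imwrite('pics/d1.png',cv2.resize(s['img'][180:270,215:315,::-1],None,fx=6,fy=6,interpolation=2))
E
```

```text
time_s: 11.7
ee_pos: [452.2, -40.0, 161.1]
tcp_rot: [-0.003, 0.999, 0.042, 0.0]
ft_force: [-1.6, 8.0, 6.4]
gripper_width: 0.159
grip_force: 59.7
[452.14872478 -39.90577081 161.06765689] [-1.69511236  8.61061184  6.46747055]
```

View pics/d1.png

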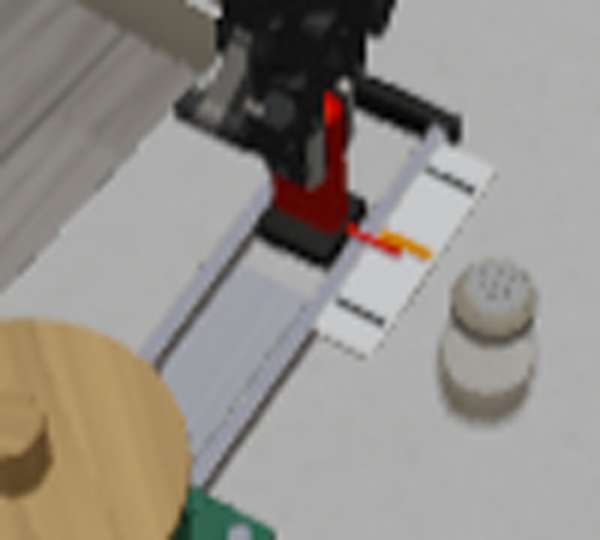

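The pointer tip at (400,252) is about 8 crop px, or 3.2 mm, short of the orange mark at (382–430, 236–257).

```bash
python3 -m handwheel '[[0.0001,-0.0016,0,0,0,0,0],[0.0001,-0.0016,0,0,0,0,0],[0,0,0,0,0,0,0],[0,0,0,0,0,0,0],[0,0,0,0,0,0,0],[0,0,0,0,0,0,0]]'
python3 - <<'E'
from bench import *
import cv2,pickle
s=snapshot('scene')
o=observe();print(o['ee_pos'],o['ft_force'])
cv2.imwrite('pics/d2.png',cv2.resize(s['img'][200:245,255:315,::-1],None,fx=12,fy=12,interpolation=2))
E
```

```text
time_s: 12.35
ee_pos: [452.4, -42.8, 161.1]
tcp_rot: [-0.003, 0.999, 0.042, 0.0]
ft_force: [-2.3, 8.4, 6.3]
gripper_width: 0.155
grip_force: 59.8
[452.38748695 -42.74066491 161.05512396] [-0.76009054  8.47813209  6.66591356]
```

View pics/d2.png

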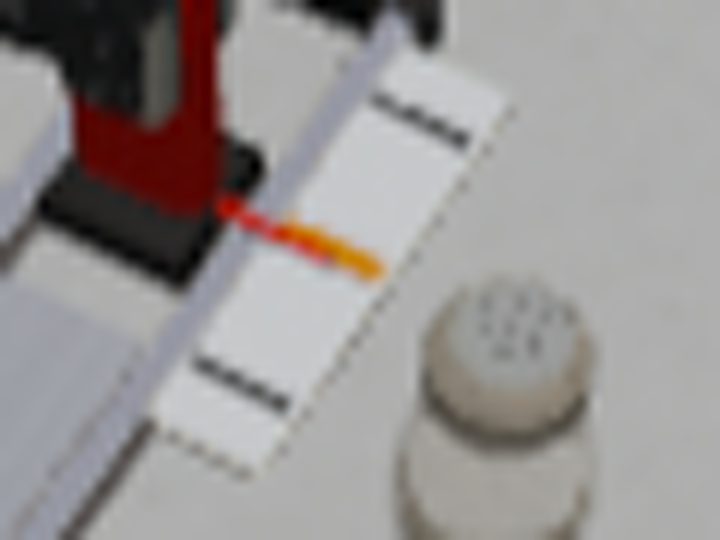

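The pointer overlaps the lower edge of the orange mark, so it is still about 1–2 mm short. I'll measure it numerically by rectifying the scale and comparing it with the shut picture.

```bash
cat > p.py <<'E'
from fit import *
from bench import *
def rect(img,z=120,yaw=.083):
    xs=np.arange(-60,-15,.5);ys=np.arange(-245,-135,.25)
    X,Y=np.meshgrid(xs,ys);c,s=np.cos(yaw),np.sin(yaw)
    P=pr('scene',np.c_[(438+c*X-s*Y).ravel(),(143+s*X+c*Y).ravel(),np.full(X.size,z)]).reshape(*X.shape,2).astype(np.float32)
    return xs,ys,cv2.remap(img,P[...,0],P[...,1],2).astype(float)
def cen(w,ys): return (w*ys).sum()/w.sum() if w.sum()>30 else np.nan
for nm,im in(('shut',C['scene']['img']),('now',snapshot('scene')['img'])):
    xs,ys,r=rect(im);R,G,B=r[...,0],r[...,1],r[...,2]
    red=np.clip(R-G-60,0,None)*(np.abs(G-B)<45);org=np.clip(G-B-40,0,None)*(R>150);dark=np.clip(110-r.max(2),0,None)
    for i in range(0,len(xs),4):
        lo=ys>-180;hi=ys<-205
        print(nm,xs[i],'red %.1f org %.1f dark %.1f %.1f'%(cen(red[:,i],ys),cen(org[:,i],ys),cen(dark[lo,i],ys[lo]),cen(dark[hi,i],ys[hi])))
o=observe();print(o['time_s'])
E
python3 p.py
```

```text
shut -60.0 red nan org nan dark nan nan
shut -58.0 red nan org nan dark nan nan
shut -56.0 red nan org nan dark nan nan
shut -54.0 red nan org nan dark nan nan
shut -52.0 red nan org nan dark nan nan
shut -50.0 red nan org nan dark nan nan
shut -48.0 red nan org -187.1 dark nan nan
shut -46.0 red nan org -187.1 dark -152.3 -222.0
shut -44.0 red nan org -187.6 dark nan nan
shut -42.0 red nan org -187.5 dark -152.3 -222.1
shut -40.0 red nan org -187.3 dark -152.3 -222.2
shut -38.0 red -154.1 org -187.8 dark nan nan
shut -36.0 red -154.9 org -187.4 dark -152.2 -222.3
shut -34.0 red -154.7 org -187.5 dark nan -222.1
shut -32.0 red -154.3 org -187.8 dark nan nan
shut -30.0 red -154.6 org -187.2 dark -152.2 -240.3
shut -28.0 red -154.5 org -187.1 dark -135.5 -241.5
shut -26.0 red -154.6 org nan dark nan -242.4
shut -24.0 red -155.0 org nan dark nan -243.4
shut -22.0 red -154.7 org nan dark nan -243.8
shut -20.0 red -154.9 org nan dark nan -244.1
shut -18.0 red -155.3 org nan dark -142.5 -241.0
shut -16.0 red -155.3 org nan dark -149.8 -239.6
now -60.0 red nan org nan dark nan nan
now -58.0
[... 286 characters left out ...]
red nan org -187.6 dark nan nan
now -42.0 red nan org -187.5 dark -152.3 -222.1
now -40.0 red nan org -187.4 dark -152.2 -222.2
now -38.0 red -185.2 org -187.9 dark nan nan
now -36.0 red -184.6 org -187.6 dark -152.4 -222.3
now -34.0 red -184.7 org -187.7 dark nan -222.2
now -32.0 red -185.0 org -188.0 dark nan nan
now -30.0 red -184.7 org -187.4 dark -152.4 -240.3
now -28.0 red -184.4 org -187.1 dark -135.4 -241.5
now -26.0 red -185.2 org nan dark nan -242.4
now -24.0 red -185.0 org nan dark nan -243.4
now -22.0 red -185.2 org nan dark nan -243.8
now -20.0 red -185.0 org nan dark nan -244.1
now -18.0 red -185.4 org nan dark -167.9 -241.2
now -16.0 red -185.5 org nan dark -172.0 -239.6
12.45
```

Against the shut picture the pointer has moved 30.2 mm. The tool reading agrees at 30.0 mm, so the apparent overlap was parallax. It needs about 4.8 mm more.

```bash
python3 -m handwheel '[[0.0002,-0.0025,0,0,0,0,0],[0.0002,-0.0027,0,0,0,0,0],[0,0,0,0,0,0,0],[0,0,0,0,0,0,0],[0,0,0,0,0,0,0],[0,0,0,0,0,0,0],[0,0,0,0,0,0,0]]'
python3 p.py | grep -E 'now -(3|2[0-8])|^[0-9]'
```

```text
time_s: 13.15
ee_pos: [452.8, -47.5, 161.1]
tcp_rot: [-0.003, 0.999, 0.042, 0.0]
ft_force: [-1.4, 9.0, 6.0]
gripper_width: 0.152
grip_force: 59.7
now -38.0 red nan org -187.8 dark nan nan
now -36.0 red -189.9 org -187.2 dark -152.4 -222.3
now -34.0 red -190.1 org -187.1 dark nan -222.2
now -32.0 red -190.2 org -187.5 dark nan nan
now -30.0 red -189.9 org -187.2 dark -152.3 -240.3
now -28.0 red -189.7 org -187.0 dark -135.4 -241.5
now -26.0 red -190.1 org -187.8 dark nan -242.4
now -24.0 red -189.8 org nan dark nan -243.4
now -22.0 red -189.6 org nan dark nan -243.8
now -20.0 red -190.0 org nan dark nan -244.1
13.2
```

```bash
python3 -m handwheel '[[0,0,0,0,0,0,0],[0,0,0,0,0,0,0],[0,0,0,0,0,0,0],[0,0,0,0,0,0,0],[0,0,0,0,0,0,0],[0,0,0,0,0,0,0],[0,0,0,0,0,0,0],[0,0,0,0,0,0,0]]'
python3 p.py | grep -E 'now -(3|2[0-8])' | cut -c1-20
python3 -c "
from bench import *
import cv2;cv2.imwrite('pics/f.png',snapshot('scene')['img'][:,:,::-1])"
```

```text
time_s: 14.0
ee_pos: [452.8, -47.5, 161.0]
tcp_rot: [-0.003, 0.999, 0.042, 0.0]
ft_force: [-1.7, 9.0, 6.5]
gripper_width: 0.155
grip_force: 59.7
now -38.0 red nan or
now -36.0 red -189.9
now -34.0 red -190.1
now -32.0 red -190.2
now -30.0 red -189.9
now -28.0 red -189.7
now -26.0 red -190.1
now -24.0 red -189.8
now -22.0 red -189.6
now -20.0 red -190.0
```

View pics/f.png

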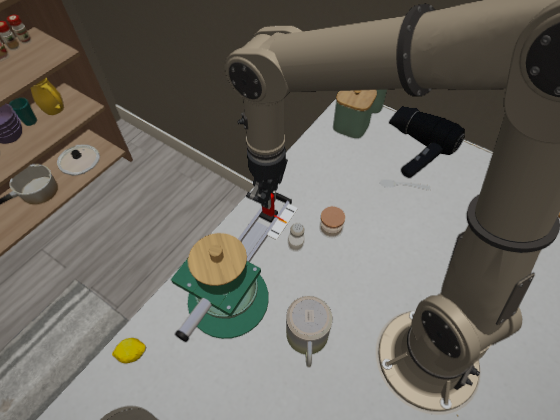

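The lid sits on the hopper at (217,258). The handle is held at the half mark near (270,210). The salt at (297,233) and the jar at (333,220) have not moved.

```bash
python3 -c "
from bench import *
print(close_job())"
```

```text
the job is handed in; nothing more can be done
None
```

I've handed the job in at about 14 s: the lid is seated on the hopper and released, and the gripper is holding the gate handle at about 35 mm (half travel), with the salt shaker and jar where they stood and the bowl not touched.

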